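# Lock the upper burr carrier back into the coffee grinder

## Task

The coffee grinder has been cleaned and its upper burr carrier, the round steel plug with the black grip, stands loose on the counter. Put it back: lower it into the round mouth on top of the grinder, turn it until its two lugs drop into the slots, push it down against the spring and twist it clockwise (seen from above) as far as it goes, then let the spring raise it into its catch so that it stays locked when you let go. Press gently, with no more than about 4 kg, and leave the other things on the counter where they are.

Things in the scene. Friction and masses are not known exactly. Their poses are not given: they have to be found in the camera images.
- carrier_grip (a point): Grip of the loose upper burr carrier, a steel plug with a black grip on top: a flat upright bar 52 mm long, 12 mm thick, 40 mm high, 24 to 64 mm above the carrier's underside. This point lies in the grip on the carrier's axis, 50 mm above the underside. z is up, x runs along the grip's length. Half a turn makes no difference.
- carrier: The upper burr carrier, 0.2 to 0.3 kg, standing upright. Origin at the centre of its underside. Steel plug 62 mm across, 24 mm high, lower edge chamfered. Two lugs, 12 mm wide and 6 mm thick, reach to 40 mm from the axis at both ends of x, in line with the grip; their undersides are 10 mm above the plug's underside.
- grinder: The coffee grinder, fixed: grey box 150 x 130 mm, black chute at -x, a steel ring 104 mm across on top. Origin under its centre on the counter, z up. The ring is the stiff grind-setting ring, left at any setting: its two slots lie opposite each other along the grinder's x axis to within 0.30 rad either way. That angle is not reported: find it by feel or by sight.
- mouth (a point): Centre of the grinder's mouth, level with the ring's flat rim, 150 mm above the counter; axes as the grinder's. Bore 68 mm, slots 18 mm wide: 3 mm of play round plug and lugs. Let in at the slots, the lugs can turn only clockwise (from above), and only when their undersides are 14 to 20 mm below the rim; after 0.75 rad from the slots a stop ends the turn.
- spring_top (a point): Top of the spring plate inside the mouth, 13 mm below the rim when free; axes as the grinder's. It pushes up with 4 N at first and 0.5 N more per mm, so about 10 N at turning depth. There (from 0.58 rad on) it lifts the lugs 4 mm into pockets in the ring: locked, lug undersides 10 mm below the rim and carrier_grip 30 mm above mouth. Not locked, it lifts the carrier to 37 mm.
- tamper: Bystander: coffee tamper with wooden handle, 58 mm across, 96 mm high, origin at the centre of its underside. Leave it. (Room: a stand of pastries rises to 0.34 m at the right-hand end of the counter, a tall post stands 0.15 m behind the grinder, and a 0.11 m high cabinet runs along the back; keep clear of them.)
- milk_jug: Bystander: steel milk jug 101 x 70 x 90 mm, origin at the centre of its underside. Leave it.
- cup: Bystander: white espresso cup 59 x 83 x 52 mm, origin at the centre of its underside. Leave it.
- portafilter: Bystander: portafilter 218 x 75 x 65 mm with black handle, origin at the centre of its underside. Leave it.
Mind the look-alikes: they are no part of the job. What is shaped like the carrier but turquoise is not meant.

How it is judged:
By the outcome, as a careful person would: the job done as asked, in the order asked, and still so for the second after the job is handed in, with the robot touching nothing.
It also fails if it takes over 72 s, if anything falls off the work surface, if the arm or the gripper's body presses on something with over 40 N, if the wrist force passes 120 N, or if a joint passes its speed limit or range.

## Robot

A 6-joint arm with a two-finger parallel gripper is mounted at the origin on a cart in front of the work surface, level with it; the furniture and walls round the work are solid. World frame = base frame: x ahead of the robot, y to its left, z up, the work surface at z = 0. Lengths are in m, angles in rad, forces in N, time in s.
With the tool pointing down it reaches from about 0.35 to 0.775 m from the base axis. Payload 5.5 kg.
Tool frame: the origin (TCP) lies between the finger pads; the fingertips stand 11 mm ahead of it and the grasp point (between the pads) lies 8 mm behind it (tips_ahead is the distance from the TCP to the fingertips, in m); z points along the fingers, y is the line along which they close (so a half turn about z gives the same grasp; the last joint's range is limited). The gripper opens to 85 mm and grips with 20 to 120 N. Pads are 22 mm wide; open, the fingers measure 114 mm over their backs; the gripper's body (76 mm by 85 mm) begins 54 mm behind the grasp point. The pads swing forward as they close: fully open they stand 13 mm farther back than shut.
Start: joints at [-1.462, 0.313, 0.046, 1.304, 0, 1.431], TCP at [0.142, -0.557, 0.214] pointing down, gripper open.
Joint ranges: [-2.76, 2.76], [-0.86, 1.69], [-1.03, 1.26], [-2.2, 2.34], [-1.47, 1.5], [-3.14, 3.14]. Speed limits (rad/s): [2.57, 2.57, 3.14, 3.14, 3.14, 3.14].

## Interface

Orientations are given as a unit quaternion [w, x, y, z].
In Python, from workcell import * gives the robot as it stands. The module is installed in compiled form; this text tells all that it offers.
- The arm moves only by the tool jog_arm, never from a script. Its argument "moves" is a list of rows, each an object with "fingers": the closure, from 0 (fully open) to 1 (shut); "slide": the shift along the tool's x, y, z in mm, a list of three; "angular": the turn, a rotation vector about the tool's x, y, z in degrees, a list of three. A call has 1 to 10 rows; each row is the pose to reach, as a shift and turn from the pose commanded when the call began, along the tool's axes at that moment; what a row does not reach only later rows make up. A row lasts 1/12 s, in which the tool goes at most 41.7 mm and 7.16 degrees, less where a joint would pass 70% of its speed; a pose out of reach is approached as far as the arm can. A call with a gripper value outside its range is refused whole. The fingers move at their own pace and stop on an object; "squeeze" is the grip in N (left out, the last holds). Time passes only in rows, so rows that repeat a pose let the fingers close. It gives the time, the measured TCP pose, the force, the opening and the grip force at its end, in the units of the state.
- get_state(): the state, without advancing time (a new reading comes with each control period).
- read_camera(name): name is "side" or "top" or "wrist"; returns a dict with "color" (480x640x3 uint8, red, green, blue), "fovy" (degrees; the focal length in pixels is half the picture's height over the tangent of half this angle, whatever the lens; pixels are square), "cx", "cy" (the principal point, pixels), "world_from_camera" (4x4, takes a point from camera to world coordinates); the wrist camera has in their place "tool_from_camera" (4x4, takes a point from camera to tool coordinates, whose origin is the TCP and whose axes are the flange's). Camera axes: x right, y down, z forward; pixel columns grow to the right and rows downward; lengths in m; the calibration is good to about 2 mm. A picture is of the moment at which its call begins: read the wrist's pose just before it. There is no depth.
- hand_in(): hands the job in; it is judged then, once.
Trained networks look in a picture, given as the dict that the camera call returned (one of the last four; its "shot" number tells which), for a name from the list of things; names that differ only in an ending like _2 or _b are one class to them, and where a whole thing is asked for, a point or a joint stands for the part that bears it (a point fixed in the world has none). Each returns a list of dicts, best first, with "p" (0 to 1); they miss things now and then, are a little off and sometimes report something else, mostly with a low value. They report only what shows in the picture. A call takes as long as a camera call. They do not tell look-alikes from the thing itself.
- look_for(target, picture): "point" ([column, row] in pixels, amid what is visible of it).
- tip_of(target, picture): "point" ([column, row] in pixels: a listed point, or the origin of a listed thing).
The state is a dict: "clock": time; "joint_pos": joint angles; "qvel": joint speeds; "tau": joint torques, N m; "tcp_pos": TCP position; "orientation": TCP orientation; "wrist_force": force on the tool from outside, world axes, zero at the start; "ft_torque": the same for the moment, N m; "finger_gap": finger opening in m; "grip_force": force on a finger pad.
Only numpy, scipy, OpenCV 4.12 (cv2) and the standard library are available. Lean on these libraries where they do the work, as an engineer would, in place of code of your own. Each camera call takes 0.05 s, during which the arm holds its last target. There are 200 camera calls.

## Working session

There is one attempt and no reset: what is moved stays moved. The work goes in short steps, Python scripts to look and compute and a tool call to move; the robot and the scene stay as the last step left them, time stands still between calls to the robot, and variables do not carry over. Pictures are saved under pics/ and viewed, at most 10 in all, crops included, and the job is handed in when it is done.

Besides the shell and the picture viewer there is one more tool, called after "Request:" as name([rows], argument=value, ...), one row to a line, values as JSON. jog_arm: Moves the arm, as the interface text tells. Its arguments: {"type":"object","properties":{"moves":{"type":"array","items":{"type":"object","properties":{"fingers":{"type":"number"},"slide":{"type":"array","items":{"type":"number"}},"angular":{"type":"array","items":{"type":"number"}}}}},"squeeze":{"type":"number"}},"required":["moves"]}

```bash
mkdir -p pics
cat > h.py <<'E'
from workcell import *
import numpy as np, cv2
from scipy.spatial.transform import Rotation as R
def T(s):
    M=np.eye(4); q=s['orientation']; M[:3,:3]=R.from_quat([q[1],q[2],q[3],q[0]]).as_matrix(); M[:3,3]=s['tcp_pos']; return M
def shot(n):
    s=get_state(); p=read_camera(n)
    p['M']=p['world_from_camera'] if n!='wrist' else T(s)@np.array(p['tool_from_camera'])
    return p
def ray(p,uv):
    f=240/np.tan(np.radians(p['fovy'])/2); d=np.array([(uv[0]-p['cx'])/f,(uv[1]-p['cy'])/f,1]); M=np.array(p['M']); return M[:3,3],M[:3,:3]@d
def onz(p,uv,z):
    o,d=ray(p,uv); return o+d*(z-o[2])/d[2]
def proj(p,X):
    f=240/np.tan(np.radians(p['fovy'])/2); M=np.array(p['M']); c=M[:3,:3].T@(np.array(X)-M[:3,3]); return [p['cx']+f*c[0]/c[2],p['cy']+f*c[1]/c[2]]
def save(p,n): cv2.imwrite('pics/'+n+'.png',p['color'][:,:,::-1])
E
python3 - <<'E'
from h import *
Z=dict(carrier_grip=.05,carrier=0,grinder=0,mouth=.15,tamper=0,milk_jug=0,cup=0,portafilter=0)
np.set_printoptions(precision=4,suppress=True)
print(get_state())
for c in ['top','side']:
    p=shot(c); save(p,c+'1'); print(c,np.array(p['M'])[:3,3])
    for t in Z:
        for r in tip_of(t,p)[:3]: print(t,round(r['p'],2),np.round(r['point'],1),onz(p,r['point'],Z[t]))
E
```

```text
{'clock': 0.0, 'joint_pos': array([-1.4616,  0.314 ,  0.045 ,  1.3036, -0.    ,  1.4312]), 'qvel': array([-0.0005,  0.0008,  0.0013, -0.0007,  0.0006,  0.001 ]), 'tau': array([ -0.0001, -48.063 ,  29.8531,   0.0193,  -0.0003,  -0.    ]), 'tcp_pos': array([ 0.1415, -0.5567,  0.2127]), 'orientation': array([-0.0009,  0.9923,  0.1241,  0.    ]), 'wrist_force': array([ 0.2954,  0.6111, -0.4808]), 'ft_torque': array([ 0.036 , -0.0198,  0.0123]), 'grip_force': 0.0, 'finger_gap': 0.08561867706512437}
top [0.3289 0.176  1.4114]
carrier_grip 0.56 [369.4 232.2] [0.5455 0.0586 0.05  ]
carrier 0.95 [368.7 234.3] [0.5479 0.0562 0.    ]
carrier 0.74 [400.5 270.1] [ 0.4526 -0.0241  0.    ]
carrier 0.73 [296.1 252.3] [0.5029 0.2472 0.    ]
grinder 0.58 [297.7 251.9] [0.5039 0.243  0.    ]
mouth 0.84 [295.6 241.3] [0.5104 0.2407 0.15  ]
mouth 0.19 [399.4 267.5] [ 0.4456 -0.0004  0.15  ]
tamper 0.81 [235.7 268.3] [0.463  0.4051 0.    ]
milk_jug 0.89 [181.6 270.5] [0.4591 0.5464 0.    ]
cup 0.82 [458.6 279. ] [ 0.4275 -0.1738  0.    ]
cup 0.36 [187.7 227.1] [0.5737 0.5329 0.    ]
portafilter 0.6 [191.1 226.7] [0.5746 0.5239 0.    ]
side [0.4999 1.3218 0.8367]
carrier_grip 0.87 [333.8 205.1] [ 0.4527 -0.0104  0.05  ]
carrier_grip 0.67 [301.4 212.8] [0.5519 0.0328 0.05  ]
carrier_grip 0.18 [319.9 226.1] [0.4967 0.1079 0.05  ]
carrier 0.65 [332.3 216.2] [ 0.4567 -0.026   0.    ]
carrier 0.61 [302.4 229.2] [0.55   0.0469 0.    ]
grinder 0.95 [316.7 266.4] [0.5071 0.2333 0.    ]
grinder 0.23 [337.4 306.1] [0.4566 0.3944 0.    ]
mouth 0.81 [319.  222.1] [0.4992 0.2434 0.15  ]
tamper 0.8 [336.9 308.9] [ 0.4582  0.4045 -0.    ]
milk_jug 0.66 [338.2 350.6] [0.4604 0.54   0.    ]
cup 0.67 [342.9 191.9] [ 0.4155 -0.1834  0.    ]
portafilter 0.69 [282.9 347.1] [0.5839 0.5274 0.    ]
```

Run:
```python
import cv2,numpy as np
t=cv2.imread('pics/top1.png'); s=cv2.imread('pics/side1.png')
a=cv2.resize(t[190:310,250:450],(800,480),interpolation=cv2.INTER_CUBIC)
cv2.imwrite('pics/a.png',a)
cv2.imwrite('pics/b.png',cv2.resize(s[140:320,230:430],(660,594),interpolation=cv2.INTER_CUBIC))
```

```text
(no output)
```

View pics/a.png

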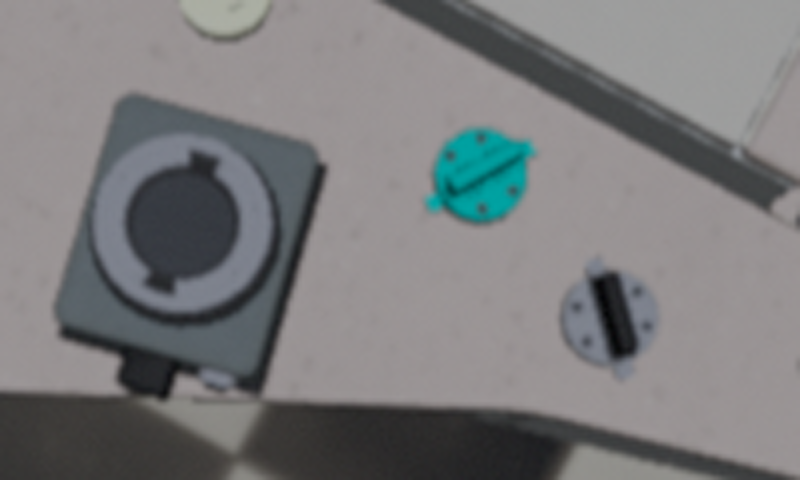

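View pics/b.png

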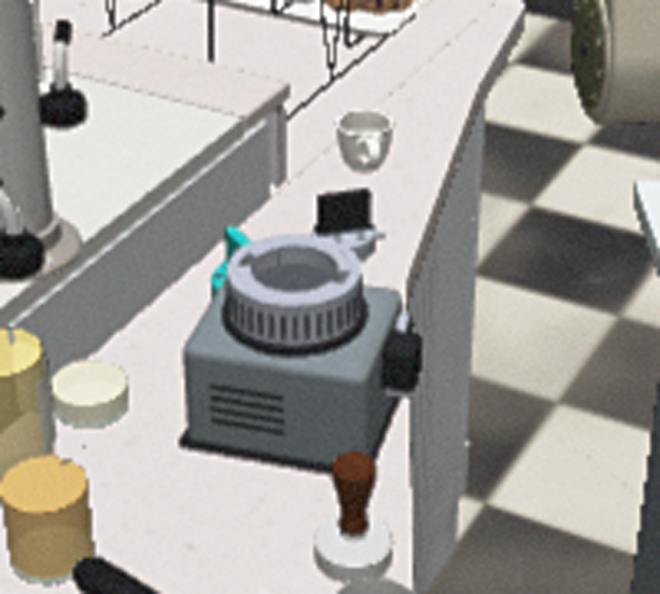

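The pictures show the steel carrier at top-picture pixel (402, 269). The turquoise look-alike is at (370, 233), to be left alone. The ring centre is near (295, 245), with slots at about (301, 230) and (290, 261).

Run:
```python
from h import *
np.set_printoptions(precision=4,suppress=True)
p=shot('top')
c=lambda x,y:(250+x/4-.4,190+y/4-.4)
for n,a,b,z in [('slots',(205,160),(160,283),.148),('lugs',(596,266),(625,372),.016),('bar',(605,272),(622,358),.064)]:
    A,B=onz(p,c(*a),z),onz(p,c(*b),z); d=A-B; print(n,A,B,(A+B)/2,np.arctan2(d[1],d[0]),np.linalg.norm(d))
print('ring',onz(p,c(183,222),.15))
# grinder edges (box top right edge)
A,B=onz(p,c(318,155),.12),onz(p,c(262,378),.12);d=A-B;print('gr yaw',np.arctan2(d[1],d[0]))
print(T(get_state())[:3,:3])
w=shot('wrist');print(w['tool_from_camera'],w['fovy'])
```

```text
slots [0.5384 0.2282 0.148 ] [0.4659 0.2551 0.148 ] [0.5021 0.2417 0.148 ] -0.35497810843783084 0.0772922464592553
lugs [ 0.4875 -0.0181  0.016 ] [ 0.4189 -0.0344  0.016 ] [ 0.4532 -0.0263  0.016 ] 0.23413594265408855 0.07050490477136717
bar [ 0.4782 -0.0169  0.064 ] [ 0.4245 -0.0256  0.064 ] [ 0.4513 -0.0213  0.064 ] 0.16167158754818312 0.05440985618481325
ring [0.5014 0.2413 0.15  ]
gr yaw -0.2575610153793383
[[ 0.9692  0.2462  0.    ]
 [ 0.2462 -0.9692 -0.0002]
 [-0.      0.0002 -1.    ]]
[[ 0.0005 -0.9508 -0.3099  0.0793]
 [ 1.      0.0006 -0.0003  0.0011]
 [ 0.0005 -0.3099  0.9508 -0.1614]
 [ 0.      0.      0.      1.    ]] 59.98407251843859
```

View pics/top1.png

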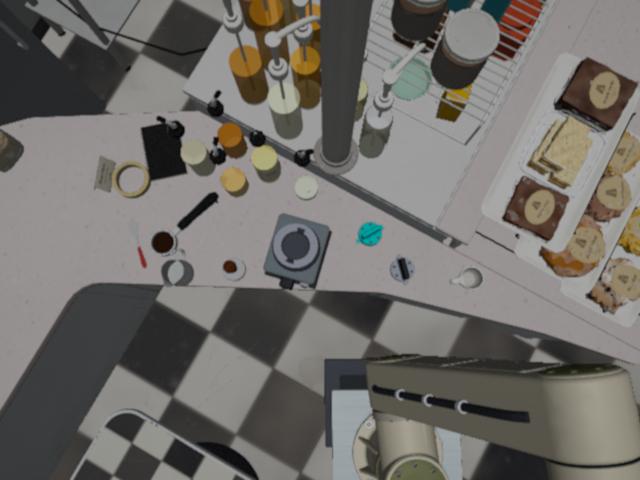

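The top picture shows the pastry tray at the right: its near-left corners are at about (485, 205) and (590, 312), and the cup is at (468, 277). I'll check how clear the path is.

Run:
```python
from h import *
np.set_printoptions(precision=3,suppress=True)
p=shot('top')
for uv in [(485,205),(510,240),(545,270),(590,318),(640,340)]:
    print(uv,onz(p,uv,.1),onz(p,uv,.34))
for X in [(.142,-.557,.21),(.25,-.37,.21),(.35,-.2,.2),(.45,-.02,.2)]: print(X,proj(p,X))
```

```text
(485, 205) [ 0.601 -0.222  0.1  ] [ 0.551 -0.149  0.34 ]
(510, 240) [ 0.514 -0.278  0.1  ] [ 0.48  -0.195  0.34 ]
(545, 270) [ 0.44  -0.358  0.1  ] [ 0.419 -0.26   0.34 ]
(590, 318) [ 0.324 -0.457  0.1  ] [ 0.325 -0.341  0.34 ]
(640, 340) [ 0.271 -0.57   0.1  ] [ 0.281 -0.434  0.34 ]
(0.142, -0.557, 0.21) [np.float64(668.9356746832152), np.float64(403.1923816126974)]
(0.25, -0.37, 0.21) [np.float64(577.1267380758501), np.float64(352.7322030632423)]
(0.35, -0.2, 0.2) [np.float64(494.3409237226898), np.float64(307.2975533154719)]
(0.45, -0.02, 0.2) [np.float64(411.1527711895483), np.float64(263.3012514918518)]
```

Request:
jog_arm([
  {"fingers": 0.3,"slide": [11,-19,0],"angular": [0,0,-7]},
  {"fingers": 0.3,"slide": [22,-38,0],"angular": [0,0,-14]},
  {"fingers": 0.3,"slide": [33,-57,0],"angular": [0,0,-21]},
  {"fingers": 0.3,"slide": [44,-76,0],"angular": [0,0,-28]},
  {"fingers": 0.3,"slide": [55,-95,0],"angular": [0,0,-35]},
  {"fingers": 0.3,"slide": [66,-114,0],"angular": [0,0,-42]},
  {"fingers": 0.3,"slide": [77,-133,0],"angular": [0,0,-49]},
  {"fingers": 0.3,"slide": [88,-152,0],"angular": [0,0,-56]},
  {"fingers": 0.3,"slide": [99,-171,0],"angular": [0,0,-63]},
  {"fingers": 0.3,"slide": [109,-186,0],"angular": [0,0,-70]},
])

```text
clock: 1.88
tcp_pos: [0.2015, -0.3486, 0.2137]
orientation: [0.0, 0.74, 0.673, 0.0]
wrist_force: [-0.1, 0.5, -1.0]
finger_gap: 0.0599
grip_force: 0.0
```

Request:
jog_arm([
  {"slide": [25,13,0],"angular": [0,0,-7]},
  {"slide": [51,27,0],"angular": [0,0,-14]},
  {"slide": [76,40,0],"angular": [0,0,-21]},
  {"slide": [102,54,0],"angular": [0,0,-28]},
  {"slide": [127,67,0],"angular": [0,0,-35]},
  {"slide": [153,81,0],"angular": [0,0,-42]},
  {"slide": [178,94,0],"angular": [0,0,-49]},
  {"slide": [204,108,0],"angular": [0,0,-56]},
  {"slide": [230,121,0],"angular": [0,0,-63]},
  {"slide": [255,135,0],"angular": [0,0,-70]},
])

```text
schema error: expected keys fingers, slide, angular
```

Request:
jog_arm([
  {"fingers": 0.3,"slide": [25,13,0],"angular": [0,0,-7]},
  {"fingers": 0.3,"slide": [51,27,0],"angular": [0,0,-14]},
  {"fingers": 0.3,"slide": [76,40,0],"angular": [0,0,-21]},
  {"fingers": 0.3,"slide": [102,54,0],"angular": [0,0,-28]},
  {"fingers": 0.3,"slide": [127,67,0],"angular": [0,0,-35]},
  {"fingers": 0.3,"slide": [153,81,0],"angular": [0,0,-42]},
  {"fingers": 0.3,"slide": [178,94,0],"angular": [0,0,-49]},
  {"fingers": 0.3,"slide": [204,108,0],"angular": [0,0,-56]},
  {"fingers": 0.3,"slide": [230,121,0],"angular": [0,0,-63]},
  {"fingers": 0.3,"slide": [255,135,0],"angular": [0,0,-70]},
])

```text
clock: 2.72
tcp_pos: [0.3618, -0.1086, 0.2139]
orientation: [0.0, 0.22, 0.976, -0.0]
wrist_force: [0.7, 0.1, 0.5]
finger_gap: 0.06
grip_force: 0.0
```

Request:
jog_arm([
  {"fingers": 0.3,"slide": [-7,19,0],"angular": [0,0,-6]},
  {"fingers": 0.3,"slide": [-15,39,0],"angular": [0,0,-12]},
  {"fingers": 0.3,"slide": [-22,58,0],"angular": [0,0,-19]},
  {"fingers": 0.3,"slide": [-30,78,0],"angular": [0,0,-25]},
  {"fingers": 0.3,"slide": [-37,97,0],"angular": [0,0,-31]},
  {"fingers": 0.3,"slide": [-44,116,0],"angular": [0,0,-37]},
  {"fingers": 0.3,"slide": [-44,116,0],"angular": [0,0,-37]},
  {"fingers": 0.3,"slide": [-44,116,0],"angular": [0,0,-37]},
])

```text
clock: 3.38
tcp_pos: [0.4515, -0.0241, 0.2134]
orientation: [-0.0, -0.098, 0.995, -0.0]
wrist_force: [-0.2, -0.2, 0.2]
finger_gap: 0.0598
grip_force: 0.0
```

Run:
```python
from h import *
np.set_printoptions(precision=4,suppress=True)
s=get_state();print(s['tcp_pos'],s['joint_pos'])
p=shot('wrist'); save(p,'w1')
for t,z in [('carrier_grip',.05),('carrier',0)]:
    for r in tip_of(t,p)[:2]: print(t,r['p'],r['point'],onz(p,r['point'],z))
np.save('w1M.npy',p['M'])
```

```text
[ 0.4515 -0.0241  0.2134] [-0.231   0.0762 -0.2496  1.2454 -0.0003 -0.428 ]
carrier_grip 0.76 [317.4, 210.2] [ 0.4519 -0.029   0.05  ]
carrier_grip 0.56 [386.9, 328.2] [0.5445 0.0516 0.05  ]
carrier 0.63 [319.2, 198.6] [ 0.4528 -0.0277  0.    ]
carrier 0.6 [382.0, 305.9] [0.5473 0.0549 0.    ]
```

View pics/w1.png

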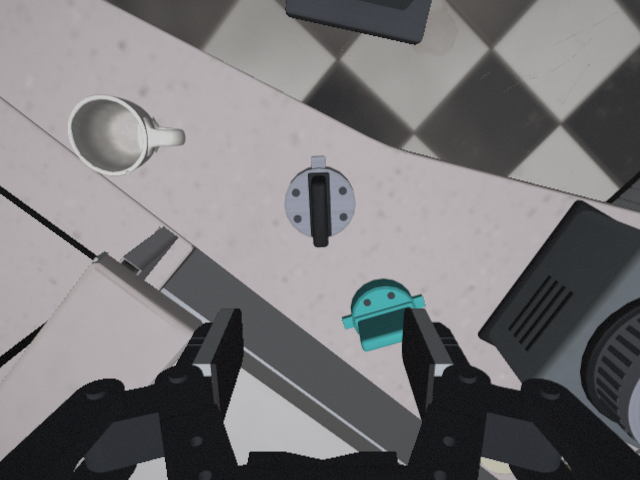

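The wrist view shows the carrier grip upright at (319, 208), aligned with the tool to within about 2°. The look-alike is at (385, 315).

Run:
```python
from h import *
np.set_printoptions(precision=4,suppress=True)
g=cv2.imread('pics/w1.png',0); p=shot('wrist')
c=[]
for v in range(180,242,6):
    r=np.where(g[v,300:342]<60)[0]; c.append((300+r.mean(),v,len(r)))
print(np.array(c).T)
k=np.polyfit([x[1] for x in c[2:-1]],[x[0] for x in c[2:-1]],1)
A,B=onz(p,(np.polyval(k,176),176),.064),onz(p,(np.polyval(k,237),237),.064)
print(A,B,(A+B)/2,np.arctan2(*(B-A)[1::-1]),np.linalg.norm(A-B))
print('plug centre',onz(p,(320,202),.024))
M=T(get_state());print(M[:3,:3].T@(onz(p,(320,202),.024)-M[:3,3]))
print(M[:3,:3].T@((A+B)/2-M[:3,3]))
```

```text
[[318.  318.5 318.5 319.  319.5 319.5 319.5 320.  320.5 320.5 320.5]
 [180.  186.  192.  198.  204.  210.  216.  222.  228.  234.  240. ]
 [ 21.   20.   20.   21.   20.   20.   20.   19.   20.   20.   14. ]]
[ 0.4219 -0.035   0.064 ] [ 0.4683 -0.0237  0.064 ] [ 0.4451 -0.0294  0.064 ] 0.23760422950739882 0.04781375770757845
plug centre [ 0.4497 -0.0281  0.024 ]
[ 0.0015 -0.0027  0.1896]
[ 0.0063 -0.003   0.1496]
```

Request:
jog_arm([
  {"fingers": 0.3,"slide": [1,-3,30],"angular": [0,0,-2.4]},
  {"fingers": 0.3,"slide": [1,-3,60],"angular": [0,0,-2.4]},
  {"fingers": 0.3,"slide": [1,-3,90],"angular": [0,0,-2.4]},
  {"fingers": 0.3,"slide": [1,-3,115],"angular": [0,0,-2.4]},
  {"fingers": 0.3,"slide": [1,-3,140],"angular": [0,0,-2.4]},
  {"fingers": 0.3,"slide": [1,-3,155],"angular": [0,0,-2.4]},
  {"fingers": 0.3,"slide": [1,-3,168],"angular": [0,0,-2.4]},
  {"fingers": 0.3,"slide": [1,-3,168],"angular": [0,0,-2.4]},
])

```text
clock: 4.25
tcp_pos: [0.4483, -0.028, 0.0434]
orientation: [-0.002, -0.118, 0.993, 0.001]
wrist_force: [0.1, -0.2, -0.1]
finger_gap: 0.0596
grip_force: 0.0
```

Request:
jog_arm([
  {"fingers": 0.7,"slide": [0,0,0],"angular": [0,0,0]},
  {"fingers": 1,"slide": [0,0,0],"angular": [0,0,0]},
  {"fingers": 1,"slide": [0,0,0],"angular": [0,0,0]},
  {"fingers": 1,"slide": [0,0,0],"angular": [0,0,0]},
  {"fingers": 1,"slide": [0,0,0],"angular": [0,0,0]},
  {"fingers": 1,"slide": [0,0,0],"angular": [0,0,0]},
  {"fingers": 1,"slide": [0,0,0],"angular": [0,0,0]},
], squeeze=60)

```text
clock: 4.83
tcp_pos: [0.4516, -0.0279, 0.0464]
orientation: [0.001, -0.119, 0.993, -0.0]
wrist_force: [-0.2, 0.2, 5.7]
finger_gap: -0.0001
grip_force: 2.9
```

Run:
```python
from h import *
np.set_printoptions(precision=4,suppress=True)
s=get_state();print({k:s[k] for k in ['tcp_pos','wrist_force','finger_gap','grip_force','orientation','ft_torque']})
w=shot('wrist'); t=shot('top'); sd=shot('side')
a=w['color'][100:480,120:520]
b=cv2.resize(sd['color'][160:260,270:400],(400,308)); c=cv2.resize(t['color'][220:320,330:460],(400,308))
im=np.vstack([np.hstack([b,c]),np.hstack([cv2.resize(a,(300,285)),np.zeros((285,500,3),np.uint8)])])
cv2.imwrite('pics/m.png',im[:,:,::-1]); print(im.shape)
```

```text
{'tcp_pos': array([ 0.4516, -0.0279,  0.0464]), 'wrist_force': array([-0.2264,  0.247 ,  5.6631]), 'finger_gap': -7.954591924824173e-05, 'grip_force': 2.9121723527623544, 'orientation': array([ 0.0008, -0.1189,  0.9929, -0.0003]), 'ft_torque': array([ 0.0609,  0.1558, -0.0026])}
(593, 800, 3)
```

View pics/m.png

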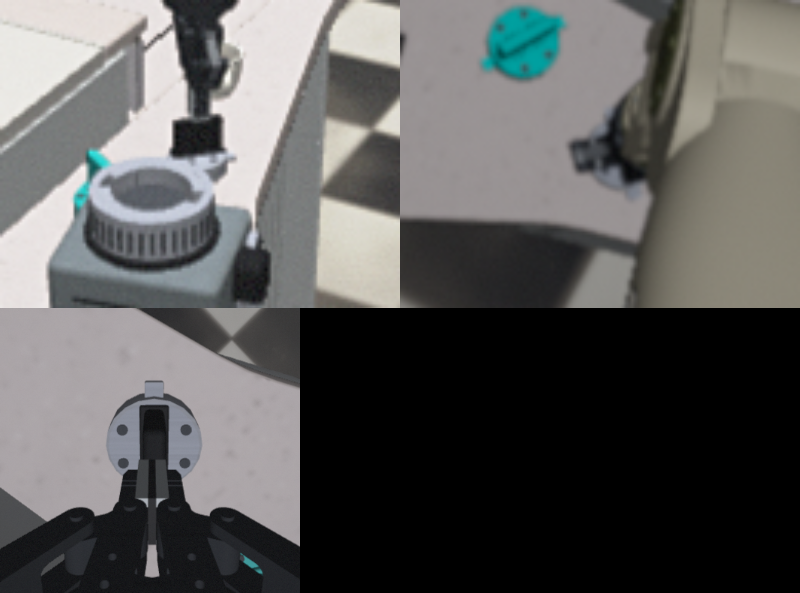

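Run:
```python
from h import *
w=shot('wrist'); sd=shot('side'); M=T(get_state())
P=lambda p,x:np.round(proj(p,M[:3,:3]@np.array(x)+M[:3,3]),1)
for n,x in [('tip',(0,0,.011)),('tcp',(0,0,0)),('grasp',(0,0,-.008))]: print(n,P(w,x),P(sd,x))
print('bar top ctr', proj(sd,(.4516,-.028,.064)),proj(w,(.4516,-.028,.064)))
for r in tip_of('carrier_grip',sd)[:2]+tip_of('carrier',sd)[:2]+tip_of('carrier_grip',w)[:1]: print(r)
o=np.array([230,160]);b=sd['color'][160:240,290:370]
b=cv2.resize(b,(400,400),interpolation=cv2.INTER_CUBIC); a=cv2.resize(w['color'][180:480,220:420],(400,600))
cv2.imwrite('pics/m2.png',np.hstack([a,np.vstack([b,np.zeros((200,400,3),np.uint8)])])[:,:,::-1])
```

```text
tip [324.4 290.8] [333.9 206.3]
tcp [324.6 301.6] [334.  203.3]
grasp [324.7 310.3] [334. 201.]
bar top ctr [np.float64(333.98441310747097), np.float64(198.331847061079)] [np.float64(324.4827899242088), np.float64(322.036763669262)]
{'point': [338.9, 308.8], 'p': 0.73}
{'point': [333.6, 204.7], 'p': 0.69}
{'point': [331.5, 213.3], 'p': 0.53}
{'point': [302.4, 229.5], 'p': 0.46}
{'point': [324.8, 307.4], 'p': 0.72}
```

View pics/m2.png

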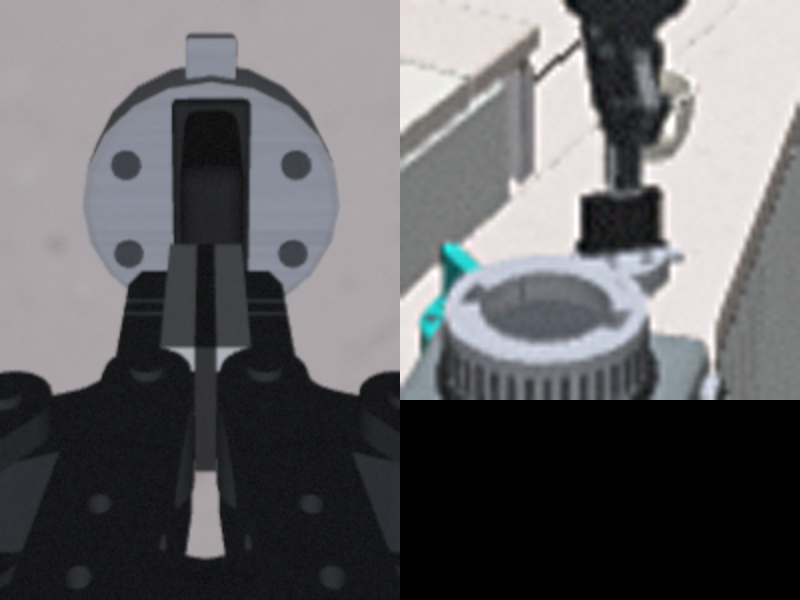

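The picture is ambiguous about whether the pads hold the bar. A small lift will tell.

Request:
jog_arm([
  {"fingers": 1,"slide": [0,0,-5],"angular": [0,0,0]},
  {"fingers": 1,"slide": [0,0,-12],"angular": [0,0,0]},
  {"fingers": 1,"slide": [0,0,-12],"angular": [0,0,0]},
  {"fingers": 1,"slide": [0,0,-12],"angular": [0,0,0]},
], squeeze=60)

```text
clock: 5.57
tcp_pos: [0.4514, -0.0279, 0.0581]
orientation: [0.001, -0.119, 0.993, -0.0]
wrist_force: [0.2, 0.8, -0.3]
finger_gap: -0.0005
grip_force: 0.0
```

Run:
```python
from h import *
w=shot('wrist'); sd=shot('side')
b=cv2.resize(sd['color'][160:240,290:370],(400,400),interpolation=cv2.INTER_CUBIC); a=cv2.resize(w['color'][180:480,220:420],(400,600))
cv2.imwrite('pics/m3.png',np.hstack([a,np.vstack([b,np.zeros((200,400,3),np.uint8)])])[:,:,::-1])
```

```text
(no output)
```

View pics/m3.png

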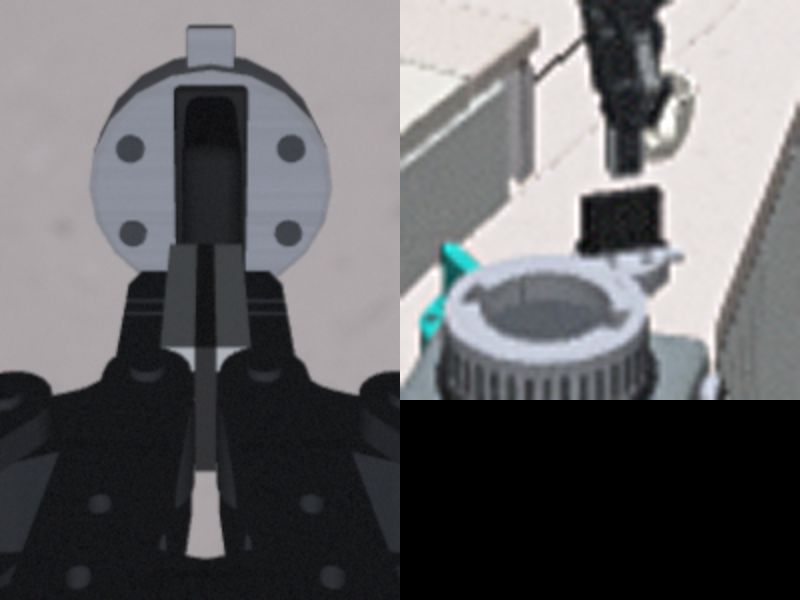

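The lift shows that the shut fingers stopped on top of the bar. In the side view there is a gap between the tips (row 195) and the bar top (row 198). The contact puts the tips about 18 mm behind the reported TCP, and both cameras agree, so the stated 11 mm ahead doesn't hold. The carrier hasn't moved. I'll open and descend with the corrected depth.

Request:
jog_arm([
  {"fingers": 0.4,"slide": [0,0,0],"angular": [0,0,0]},
  {"fingers": 0.4,"slide": [0,0,0],"angular": [0,0,0]},
  {"fingers": 0.4,"slide": [0,0.5,0],"angular": [0,0,0]},
  {"fingers": 0.4,"slide": [0,0.5,0],"angular": [0,0,0]},
  {"fingers": 0.4,"slide": [0,0.5,10],"angular": [0,0,0]},
  {"fingers": 0.4,"slide": [0,0.5,20],"angular": [0,0,0]},
  {"fingers": 0.4,"slide": [0,0.5,30],"angular": [0,0,0]},
  {"fingers": 0.4,"slide": [0,0.5,38],"angular": [0,0,0]},
  {"fingers": 0.4,"slide": [0,0.5,42],"angular": [0,0,0]},
  {"fingers": 0.4,"slide": [0,0.5,42],"angular": [0,0,0]},
])

```text
clock: 6.5
tcp_pos: [0.4499, -0.0271, 0.0147]
orientation: [-0.001, -0.119, 0.993, 0.0]
wrist_force: [-0.5, 0.8, 0.9]
finger_gap: 0.0511
grip_force: 0.0
```

Request:
jog_arm([
  {"fingers": 0.7,"slide": [0,0,0],"angular": [0,0,0]},
  {"fingers": 1,"slide": [0,0,0],"angular": [0,0,0]},
  {"fingers": 1,"slide": [0,0,0],"angular": [0,0,0]},
  {"fingers": 1,"slide": [0,0,0],"angular": [0,0,0]},
  {"fingers": 1,"slide": [0,0,0],"angular": [0,0,0]},
  {"fingers": 1,"slide": [0,0,0],"angular": [0,0,0]},
], squeeze=60)

```text
clock: 7.0
tcp_pos: [0.4512, -0.0273, 0.0161]
orientation: [0.001, -0.119, 0.993, -0.0]
wrist_force: [-0.1, 0.8, 2.9]
finger_gap: 0.0112
grip_force: 61.2
```

Request:
jog_arm([
  {"fingers": 1,"slide": [0,0,-10],"angular": [0,0,0]},
  {"fingers": 1,"slide": [0,0,-30],"angular": [0,0,0]},
  {"fingers": 1,"slide": [0,0,-60],"angular": [0,0,0]},
  {"fingers": 1,"slide": [0,0,-90],"angular": [0,0,0]},
  {"fingers": 1,"slide": [0,0,-120],"angular": [0,0,0]},
  {"fingers": 1,"slide": [0,0,-145],"angular": [0,0,0]},
  {"fingers": 1,"slide": [0,0,-165],"angular": [0,0,0]},
  {"fingers": 1,"slide": [0,0,-177],"angular": [0,0,0]},
  {"fingers": 1,"slide": [0,0,-180],"angular": [0,0,0]},
  {"fingers": 1,"slide": [0,0,-180],"angular": [0,0,0]},
])

```text
clock: 7.83
tcp_pos: [0.4511, -0.0275, 0.196]
orientation: [0.001, -0.119, 0.993, -0.0]
wrist_force: [0.1, 0.3, -2.1]
finger_gap: 0.0111
grip_force: 60.5
```

Request:
jog_arm([
  {"fingers": 1,"slide": [-6,12,0],"angular": [0,0,2]},
  {"fingers": 1,"slide": [-18,40,0],"angular": [0,0,6]},
  {"fingers": 1,"slide": [-32,72,0],"angular": [0,0,10]},
  {"fingers": 1,"slide": [-47,105,0],"angular": [0,0,15]},
  {"fingers": 1,"slide": [-62,138,0],"angular": [0,0,20]},
  {"fingers": 1,"slide": [-77,171,0],"angular": [0,0,25]},
  {"fingers": 1,"slide": [-92,204,0],"angular": [0,0,29]},
  {"fingers": 1,"slide": [-103,229,0],"angular": [0,0,32]},
  {"fingers": 1,"slide": [-110,244,0],"angular": [0,0,34]},
  {"fingers": 1,"slide": [-112.6,249.5,0],"angular": [0,0,34]},
])

```text
clock: 8.67
tcp_pos: [0.5005, 0.2441, 0.1931]
orientation: [-0.001, 0.176, 0.984, -0.001]
wrist_force: [0.1, 0.3, -2.3]
finger_gap: 0.0111
grip_force: 60.4
```

Run:
```python
from h import *
np.set_printoptions(precision=4,suppress=True)
s=get_state();print({k:s[k] for k in ['tcp_pos','wrist_force','finger_gap','grip_force','orientation','joint_pos']})
w=shot('wrist'); t=shot('top'); sd=shot('side'); save(w,'w2'); save(t,'t2'); save(sd,'s2')
print(R.from_matrix(T(s)[:3,:3]).as_euler('ZYX'))
for p,n in [(t,'t'),(sd,'s'),(w,'w')]:
  for q,z in [('mouth',.15),('carrier_grip',s['tcp_pos'][2]+.034),('carrier',s['tcp_pos'][2]-.016)]:
    for r in tip_of(q,p)[:2]: print(n,q,round(r['p'],2),np.round(r['point'],1),onz(p,r['point'],z))
a=cv2.resize(w['color'],(460,345)); b=cv2.resize(sd['color'][160:290,270:370],(340,442))
im=np.zeros((590,800,3),np.uint8); im[:345,:460]=a; im[:442,460:]=b
im[345:,:460]=cv2.resize(t['color'][205:285,250:400],(460,245))
cv2.imwrite('pics/m4.png',im[:,:,::-1])
```

```text
{'tcp_pos': array([0.5005, 0.2441, 0.1931]), 'wrist_force': array([ 0.1107,  0.3372, -2.3407]), 'finger_gap': 0.01110037612194641, 'grip_force': 60.44076204299927, 'orientation': array([-0.0015,  0.1756,  0.9845, -0.0005]), 'joint_pos': array([ 0.3093,  0.287 , -0.0402,  1.2467,  0.0004,  0.6624])}
[ 2.7885 -0.0027 -3.1401]
t carrier_grip 0.86 [368.3 233.4] [0.5147 0.0764 0.2271]
t carrier 0.89 [369.9 235.1] [0.5186 0.0686 0.1771]
s mouth 0.65 [317.4 219.5] [0.5033 0.2308 0.15  ]
s carrier_grip 0.6 [301.7 215.7] [0.5392 0.336  0.2271]
s carrier_grip 0.57 [319.  197.4] [0.4985 0.2514 0.2271]
s carrier 0.74 [317.9 211.8] [0.5017 0.2373 0.1771]
s carrier 0.65 [307.6 229.1] [0.5269 0.3167 0.1771]
w mouth 0.28 [321.6 202. ] [0.4686 0.2544 0.15  ]
w carrier_grip 0.94 [319.1 350.1] [0.5024 0.2413 0.2271]
w carrier_grip 0.86 [127.7 342.7] [0.4765 0.1795 0.2271]
w carrier 0.91 [321.9 291.7] [0.5032 0.242  0.1771]
w carrier 0.89 [153.2 317.2] [0.4879 0.1619 0.1771]
```

View pics/m4.png

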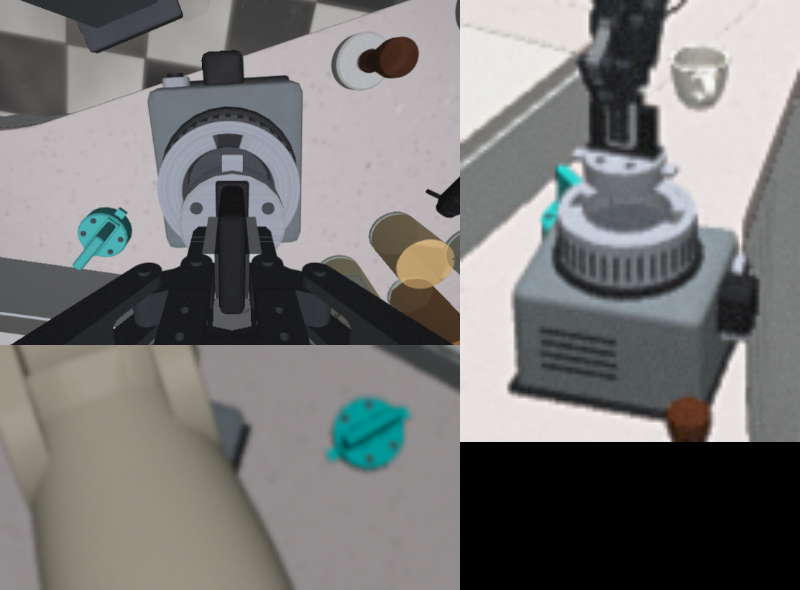

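The wrist view shows the carrier held above the ring. The near lug is at about (232, 162) and the slot is just beside it at (229, 140). I'll check the fit with an overlay.

```bash
cat > ov.py <<'E'
from h import *
np.set_printoptions(precision=4,suppress=True)
s=get_state(); w=shot('wrist'); save(w,'w3'); M=T(s)
print(s['tcp_pos'],R.from_matrix(M[:3,:3]).as_euler('ZYX'),s['wrist_force'])
g=cv2.cvtColor(w['color'],cv2.COLOR_RGB2GRAY).astype(float)
f=4; u0,v0=210,140; im=cv2.resize(w['color'][140:285,210:410],(800,580),interpolation=cv2.INTER_CUBIC)
c=np.array([.502,.2415]); 
def pl(pts,col):
    q=np.array([proj(w,x) for x in pts]); q=((q-[u0,v0]+.5)*f).astype(int); cv2.polylines(im,[q.reshape(-1,1,2)],False,col,1,cv2.LINE_AA)
a=np.linspace(0,2*np.pi,120)
for r,col in [(.052,(255,0,0)),(.034,(0,255,0))]: pl([(*(c+r*np.array([np.cos(t),np.sin(t)])),.15) for t in a],col)
ph=-.355+np.pi; e=np.array([np.cos(ph),np.sin(ph)]); n=np.array([-e[1],e[0]])
for k in (-.009,.009): pl([(*(c+r*e+k*n),.15) for r in (.03,.0435)],(255,255,0))
# lug predicted from tool: underside at tcp+? tool z +.016
L=lambda x,y,z:M[:3,:3]@np.array([x,y,z])+M[:3,3]
pl([L(.031,-.006,.0),L(.04,-.006,.0),L(.04,.006,.0),L(.031,.006,.0)],(255,0,255))
cv2.imwrite('pics/m5.png',im[:,:,::-1])
E
python3 ov.py
```

```text
[0.5014 0.2412 0.1958] [2.7857 0.0003 3.1415] [-0.1376 -0.3538 -2.9622]
```

View pics/m5.png

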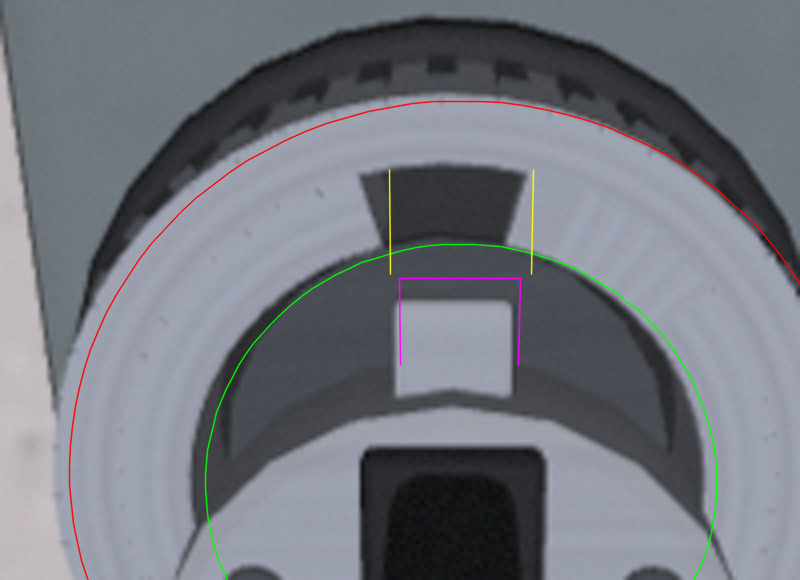

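The overlay shows the ring about 1.7 mm left of my estimate (bore at columns 192–705). The slot is centred at column 444 and the lug at 454, nearly in line. I'll correct by x +1.8, y −0.9 mm and lower.

Request:
jog_arm([
  {"fingers": 1,"slide": [1,-0.5,5],"angular": [0,0,0]},
  {"fingers": 1,"slide": [1.8,-0.9,14],"angular": [0,0,0]},
  {"fingers": 1,"slide": [1.8,-0.9,22],"angular": [0,0,0]},
  {"fingers": 1,"slide": [1.8,-0.9,28],"angular": [0,0,0]},
  {"fingers": 1,"slide": [1.8,-0.9,32],"angular": [0,0,0]},
  {"fingers": 1,"slide": [1.8,-0.9,35],"angular": [0,0,0]},
  {"fingers": 1,"slide": [1.8,-0.9,38],"angular": [0,0,0]},
  {"fingers": 1,"slide": [1.8,-0.9,38],"angular": [0,0,0]},
])

```text
clock: 9.98
tcp_pos: [0.499, 0.2414, 0.1569]
orientation: [-0.0, 0.177, 0.984, -0.0]
wrist_force: [-0.5, 0.1, -2.5]
finger_gap: 0.0111
grip_force: 60.5
```

Request:
jog_arm([
  {"fingers": 1,"slide": [0,0,2],"angular": [0,0,0]},
  {"fingers": 1,"slide": [0,0,4],"angular": [0,0,0]},
  {"fingers": 1,"slide": [0,0,6],"angular": [0,0,0]},
  {"fingers": 1,"slide": [0,0,8],"angular": [0,0,0]},
  {"fingers": 1,"slide": [0,0,8],"angular": [0,0,0]},
  {"fingers": 1,"slide": [0,0,8],"angular": [0,0,0]},
])

```text
clock: 10.48
tcp_pos: [0.4997, 0.2417, 0.1502]
orientation: [0.001, 0.177, 0.984, 0.0]
wrist_force: [-0.5, 0.4, 2.8]
finger_gap: 0.0113
grip_force: 61.2
```

Request:
jog_arm([
  {"fingers": 1,"slide": [0,0,2],"angular": [0,0,0]},
  {"fingers": 1,"slide": [0,0,4],"angular": [0,0,0]},
  {"fingers": 1,"slide": [0,0,6],"angular": [0,0,0]},
  {"fingers": 1,"slide": [0,0,8],"angular": [0,0,0]},
  {"fingers": 1,"slide": [0,0,10],"angular": [0,0,0]},
  {"fingers": 1,"slide": [0,0,12],"angular": [0,0,0]},
  {"fingers": 1,"slide": [0,0,12],"angular": [0,0,0]},
])

```text
clock: 11.07
tcp_pos: [0.4997, 0.2417, 0.1381]
orientation: [0.001, 0.177, 0.984, 0.0]
wrist_force: [-2.5, -0.1, 8.7]
finger_gap: 0.0114
grip_force: 62.1
```

Request:
jog_arm([
  {"fingers": 1,"slide": [0,0,0],"angular": [0,0,4]},
  {"fingers": 1,"slide": [0,0,0],"angular": [0,0,8]},
  {"fingers": 1,"slide": [0,0,0],"angular": [0,0,12]},
  {"fingers": 1,"slide": [0,0,0],"angular": [0,0,16]},
  {"fingers": 1,"slide": [0,0,0],"angular": [0,0,20]},
  {"fingers": 1,"slide": [0,0,0],"angular": [0,0,24]},
  {"fingers": 1,"slide": [0,0,0],"angular": [0,0,28]},
  {"fingers": 1,"slide": [0,0,0],"angular": [0,0,30]},
  {"fingers": 1,"slide": [0,0,0],"angular": [0,0,30]},
])

```text
clock: 11.82
tcp_pos: [0.5009, 0.2414, 0.1388]
orientation: [0.002, 0.426, 0.905, 0.001]
wrist_force: [0.1, -1.3, 9.0]
finger_gap: 0.0111
grip_force: 62.0
```

```bash
python3 -c "
from h import *
s=get_state();print(s['tcp_pos'],s['wrist_force'],s['ft_torque'],R.from_matrix(T(s)[:3,:3]).as_euler('ZYX'))"
```

```text
[0.50087503 0.24142169 0.13883009] [ 0.08859806 -1.30642425  8.98334133] [-0.290448    0.04468295  0.003505  ] [2.26103844e+00 2.38874619e-03 3.13882284e+00]
```

Request:
jog_arm([
  {"fingers": 1,"slide": [0,0,0],"angular": [0,0,3]},
  {"fingers": 1,"slide": [0,0,0],"angular": [0,0,6]},
  {"fingers": 1,"slide": [0,0,0],"angular": [0,0,9]},
  {"fingers": 1,"slide": [0,0,0],"angular": [0,0,11]},
  {"fingers": 1,"slide": [0,0,0],"angular": [0,0,13]},
  {"fingers": 1,"slide": [0,0,0],"angular": [0,0,15]},
  {"fingers": 1,"slide": [0,0,0],"angular": [0,0,15]},
])

```text
clock: 12.4
tcp_pos: [0.5003, 0.2412, 0.1388]
orientation: [0.001, 0.539, 0.842, 0.0]
wrist_force: [0.1, -3.2, 9.2]
finger_gap: 0.0109
grip_force: 78.3
```

```bash
python3 -c "
from h import *
s=get_state();print(s['tcp_pos'],s['wrist_force'],s['ft_torque'],R.from_matrix(T(s)[:3,:3]).as_euler('ZYX'))"
```

```text
[0.50032107 0.24124451 0.13877483] [ 0.0613291  -3.21089246  9.24309138] [-0.59639048  0.20495492  1.69629718] [2.00315592e+00 1.99640878e-03 3.13935814e+00]
```

Stop reached: there is 1.7 N m of torque at a yaw of −1.14. I'll ease the twist slightly and let the spring raise the carrier.

Request:
jog_arm([
  {"fingers": 1,"slide": [0,0,0],"angular": [0,0,-1.5]},
  {"fingers": 1,"slide": [0,0,-2],"angular": [0,0,-1.5]},
  {"fingers": 1,"slide": [0,0,-4],"angular": [0,0,-1.5]},
  {"fingers": 1,"slide": [0,0,-6],"angular": [0,0,-1.5]},
  {"fingers": 1,"slide": [0,0,-8],"angular": [0,0,-1.5]},
  {"fingers": 1,"slide": [0,0,-8],"angular": [0,0,-1.5]},
])

```text
clock: 12.9
tcp_pos: [0.5, 0.2413, 0.1435]
orientation: [0.0, 0.528, 0.849, -0.001]
wrist_force: [4.7, -0.3, -8.9]
finger_gap: 0.0111
grip_force: 64.5
```

```bash
python3 -c "
from h import *
s=get_state();print(s['tcp_pos'],s['wrist_force'],s['ft_torque'],R.from_matrix(T(s)[:3,:3]).as_euler('ZYX'))"
```

```text
[0.50003678 0.24132201 0.14348281] [ 4.68303682 -0.29272894 -8.91961596] [-0.01731919 -1.17625393  1.10771663] [ 2.02824854e+00  8.19952232e-04 -3.14079366e+00]
```

Request:
jog_arm([
  {"fingers": 1,"slide": [0,0,3],"angular": [0,0,0]},
  {"fingers": 1,"slide": [0,0,4],"angular": [0,0,-1.5]},
  {"fingers": 1,"slide": [0,0,4],"angular": [0,0,-2.5]},
  {"fingers": 1,"slide": [0,0,2],"angular": [0,0,-2.5]},
  {"fingers": 1,"slide": [0,0,1],"angular": [0,0,-2.5]},
  {"fingers": 1,"slide": [0,0,1],"angular": [0,0,-2.5]},
])

```text
clock: 13.4
tcp_pos: [0.5001, 0.2414, 0.1451]
orientation: [0.001, 0.511, 0.86, 0.0]
wrist_force: [1.9, -1.7, 5.4]
finger_gap: 0.0109
grip_force: 61.4
```

```bash
python3 -c "
from h import *
s=get_state();print(s['tcp_pos'],s['wrist_force'],s['ft_torque'],R.from_matrix(T(s)[:3,:3]).as_euler('ZYX'))"
```

```text
[0.50012635 0.24141395 0.14511151] [ 1.92866461 -1.71137899  5.35427567] [-0.374544   -0.34240437  0.15049173] [2.06993929e+00 9.36518163e-04 3.14012853e+00]
```

The carrier now sits in the pocket: the upward force of about 8 N net matches the spring at locked height, and there is little torque. Releasing.

Request:
jog_arm([
  {"fingers": 1,"slide": [0,0,-1],"angular": [0,0,0]},
  {"fingers": 1,"slide": [0,0,-1],"angular": [0,0,0]},
  {"fingers": 0.6,"slide": [0,0,-1],"angular": [0,0,0]},
  {"fingers": 0.4,"slide": [0,0,-1],"angular": [0,0,0]},
  {"fingers": 0.4,"slide": [0,0,-1],"angular": [0,0,0]},
  {"fingers": 0.4,"slide": [0,0,-1],"angular": [0,0,0]},
  {"fingers": 0.4,"slide": [0,0,-1],"angular": [0,0,0]},
  {"fingers": 0.4,"slide": [0,0,-1],"angular": [0,0,0]},
], squeeze=20)

```text
clock: 14.07
tcp_pos: [0.4989, 0.2416, 0.1453]
orientation: [-0.0, 0.51, 0.86, -0.0]
wrist_force: [0.4, 0.5, 0.2]
finger_gap: 0.0511
grip_force: 0.0
```

Request:
jog_arm([
  {"fingers": 0.4,"slide": [0,0,-10],"angular": [0,0,0]},
  {"fingers": 0.4,"slide": [0,0,-25],"angular": [0,0,0]},
  {"fingers": 0.4,"slide": [0,0,-45],"angular": [0,0,0]},
  {"fingers": 0.4,"slide": [0,0,-65],"angular": [0,0,0]},
  {"fingers": 0.4,"slide": [0,0,-85],"angular": [0,0,0]},
  {"fingers": 0.4,"slide": [0,0,-95],"angular": [0,0,0]},
  {"fingers": 0.4,"slide": [0,0,-100],"angular": [0,0,0]},
  {"fingers": 0.4,"slide": [0,0,-100],"angular": [0,0,0]},
])

```text
clock: 14.73
tcp_pos: [0.4999, 0.2417, 0.2468]
orientation: [0.001, 0.51, 0.86, 0.001]
wrist_force: [-0.1, 1.2, 0.2]
finger_gap: 0.051
grip_force: 0.0
```

Run:
```python
from h import *
np.set_printoptions(precision=4,suppress=True)
w=shot('wrist'); sd=shot('side'); print(get_state()['tcp_pos'],get_state()['wrist_force'])
for q in ['carrier_grip','carrier']:
    for p in (w,sd): print(q,[(r['p'],r['point']) for r in tip_of(q,p)[:2]])
for h in (.030,.037): print(h,proj(w,(.5,.2413,.15+h)),proj(sd,(.5,.2413,.15+h)),'top',proj(sd,(.5,.2413,.164+h)))
a=cv2.resize(w['color'][110:350,220:420],(480,576)); b=cv2.resize(sd['color'][170:270,290:345],(317,576),interpolation=cv2.INTER_CUBIC)
cv2.imwrite('pics/m6.png',np.hstack([a,b])[:,:,::-1])
```

```text
[0.499  0.2414 0.2448] [ 1.6588  0.4502 -0.6457]
carrier_grip [(0.97, [272.2, 378.4]), (0.73, [322.1, 254.3])]
carrier_grip [(0.94, [319.4, 211.5]), (0.73, [312.1, 225.3])]
carrier [(0.77, [281.4, 353.8]), (0.67, [323.0, 228.6])]
carrier [(0.67, [318.2, 228.2]), (0.6, [301.5, 230.9])]
0.03 [np.float64(322.4108487400706), np.float64(249.4099435695132)] [np.float64(318.56461720820425), np.float64(211.65043996410355)] top [np.float64(318.50239601974494), np.float64(206.88817532215887)]
0.037 [np.float64(322.4344561863297), np.float64(253.45766870193086)] [np.float64(318.53360006131174), np.float64(209.2764598843643)] top [np.float64(318.4710033891907), np.float64(204.485456598715)]
```

View pics/m6.png

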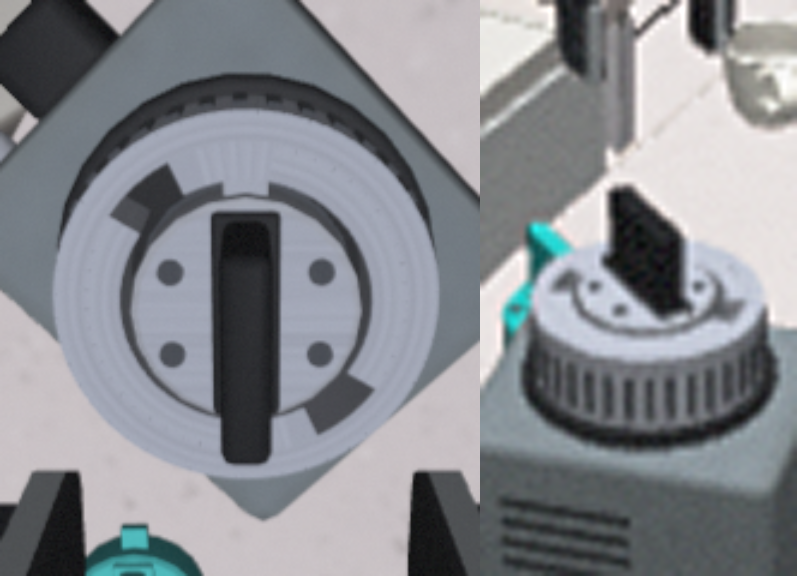

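The last picture shows the carrier seated, its grip about 40° past the slots. In the side view the grip point is at row 211.5; row 211.7 is predicted for locked, 209.3 for unlocked. The gripper is clear.

```bash
python3 -c "
from workcell import *
print(hand_in())"
```

```text
the job is handed in; nothing more can be done
None
```

The burr carrier is back in the grinder, twisted clockwise to its stop, raised into its catch and let go. The side camera puts the grip at the locked height, and the job is handed in. My first grasp closed on top of the grip without moving the carrier, and nothing else on the counter was touched.

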